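Oil the index plunger and draw it back

ROBOT

A 6-joint arm with a two-finger parallel gripper is mounted at the origin on the work surface. World frame = base frame: x ahead of the robot, y to its left, z up, the work surface at z = 0. Lengths are in mm, angles in degrees, forces in N, time in s.
With the tool pointing down it reaches from about 350 to 850 mm from the base axis. Payload 8.1 kg.
Tool frame: the origin (TCP) lies at the very end of the fingers, on their centre line; the grasp point (between the pads) lies 19 mm behind it (r.grip_point_offset is the distance from the TCP to the grasp point, in mm); z points along the fingers, y is the line along which they close (so a half turn about z gives the same grasp; the last joint's range is limited). The gripper opens to 85 mm and grips with 20 to 120 N. Pads are 22 mm wide; open, the fingers measure 114 mm over their backs; the gripper's body (76 mm by 85 mm) begins 54 mm behind the grasp point. The pads swing forward as they close: fully open they stand 13 mm farther back than shut.
Start: joints at [62.716, 7.471, 85.268, -0, 87.261, -4.893], TCP at [228.536, 554.776, 231.292] pointing down, gripper open.
Joint ranges: [-169.43, 169.43], [-51.17, 129.36], [1.28, 143.12], [-76.62, 256.62], [0, 156.53], [-152.29, 152.29]. Speed limits (degrees/s): [136.94, 136.94, 159.86, 180, 180, 180].

INTERFACE

Orientations are given as [roll, pitch, yaw] about the fixed x, y, z axes, in that order (R = Rz(yaw) Ry(pitch) Rx(roll)).
In Python, from bench import status, eyes, r gives the robot as it stands.
- The arm moves only by the shell command python3 -m handwheel 'ROWS' [FORCE]. ROWS is a JSON object whose one key "series" holds a list that holds one entry, the list of rows, each a list of 7 numbers: the shift along the tool's x, y, z in cm, then the turn, a rotation vector about the tool's x, y, z in rad, then the opening, from 0 (shut) to 1 (fully open). In form: {"series": [[[tx, ty, tz, rx, ry, rz, claw], ...]]}. A call has 1 to 12 rows; each row is the pose to reach, as a shift and turn from the pose commanded when the call began, along the tool's axes at that moment; what a row does not reach only later rows make up. A row lasts 1/8 s, in which the tool goes at most 62.5 mm and 10.7 degrees, less where a joint would pass 70% of its speed; a pose out of reach is approached as far as the arm can. A call with a gripper value outside its range is refused whole. The fingers move at their own pace and stop on an object; FORCE is the grip in N (left out, the last holds). Time passes only in rows, so rows that repeat a pose let the fingers close. It gives the time, the measured TCP pose, the force, the opening and the grip force at its end, in the units of the state.
- status.sense(): the state, without advancing time (a new reading comes with each control period).
- eyes.snapshot(name): name is "scene" or "top" or "wrist"; returns a dict with "img" (480x640x3 uint8, red, green, blue), "mtx" (3x3 intrinsics, pixels), "k1" (the pictures are not rectified: a ray, as slopes to the right and down, at radius r is drawn at 1 + k1 r^2 times it, then the intrinsics apply), "R" (3x3) and "t" (3): a world point X has camera coordinates R X + t. Camera axes: x right, y down, z forward; pixel columns grow to the right and rows downward; lengths in mm; the calibration is good to about 2 mm. A picture is of the moment at which its call begins. There is no depth.
- r.hand_in(): hands the job in; it is judged then, once.
The state is a dict: "time": time; "joint_pos": joint angles; "qd": joint speeds; "joint_efforts": joint torques, N m; "tool_pos": TCP position; "tcp_rot": TCP orientation; "ft_force": force on the tool from outside, world axes, zero at the start; "wrist_torque": the same for the moment, N m; "finger_gap": finger opening in mm; "grip_force": force on a finger pad.
Only numpy, scipy, OpenCV 4.12 (cv2) and the standard library are available. Lean on these libraries where they do the work, as an engineer would, in place of code of your own. Each camera call takes 0.05 s, during which the arm holds its last target. There are 200 camera calls.

TASK

Free up the punching turntable's index plunger: take the dauber from its stand, dip its felt end well down into the oil pot, dab the felt on the bare steel stem behind the plunger's black knob while the plunger is still seated, and stand the dauber back in its stand, fully down. Then pull the knob straight out as far as it goes, so that the pin is clear of its hole in the disc, and finish while still gripping it and holding it fully back. Keep the pot standing upright, and leave the mug, the thread spool and the wax block where they are.

Things in the scene. Friction and masses are not known exactly. Their poses are not given: they have to be found in the camera images.
- turntable: punching turntable bolted to the bench: grey base plate (its x from -60 to 125 mm, 130 wide, 12 thick), on it a flat steel disc 110 mm across (up to 112 mm high) and a grey upright housing block (x -49 to -9 mm, 36 wide, top at 98 mm). Origin on the bench under the plunger axis, z up. The plunger is level, along this x axis at y = 0, 75 mm up; its knob is on the -x side and is pulled to -x
- seat (a point): mouth of the plunger's seat hole in the disc's rim, a dark hole on the plunger axis, x = +5 mm from the turntable's origin; the pin shows in the 14 mm gap between it and the housing
- plunger (a joint): plunger travel (m): 0 = seated, pin 14 mm deep in the seat hole; grows as the knob is pulled out; stop at 0.026; clear of the hole above 0.015. A spring draws it in with 6 N at 0, 12.5 N at the stop: it snaps back if let go
- knob_mid (a point): plunger's black knob and steel stem, moving with it; axes as the turntable's. This point is on the axis, 75 mm above the bench, mid knob, 104 mm from the turntable's origin when seated. Knob 26 mm across for x -15 to +15 mm, end flange 36 across to x = -22; bare stem 16 across from x = +15 to the housing at +55. The knob overhangs bare bench: pinch it from above, fingers closing along y
- stem_mid (a point): middle of the bare stem's 40 mm between knob and housing, on the plunger axis (8 mm below the stem's top)
- dauber: dauber standing felt down in its stand, 165 mm long, 70 g; origin at the felt tip, z up along it. Grey felt end 20 mm across, 30 long, rounded; steel rod 12 across; round steel drip collar 54 across, 6 thick (75 to 81 mm above the tip); round wooden handle 22 across (81 to 165 mm)
- dauber_tip (a point): the lowest point of the felt end (the dauber's origin)
- dauber_grip (a point): point on the axis of the wooden handle, 135 mm above the tip, to grip from above
- stand: wooden block 80 x 80 x 85 mm high, fixed, with one round vertical hole 34 mm across right through its middle. Origin under its centre on the bench. The dauber hangs in it by its collar: fully down, the collar lies on the block's top and the felt tip is 10 mm above the bench
- pot: oil pot: dark open steel cup without a handle, 84 mm across at the rim, 60 mm high, wall 4 mm, narrower at the foot, loose, about 0.4 kg. Origin under its centre; inner floor about 5 mm up, rim at 60 mm
- mug: white ceramic mug with a side handle, 80 mm wide, 90 mm high (a bystander, not the oil pot); origin under its centre
- spool: thread spool with two flanges, 60 mm wide, 70 mm high, a bystander; origin under its centre
- wax_block: small pale block of wax, 50 x 80 x 30 mm, a bystander; origin under its centre
Things that resemble listed ones, but are neither listed nor needed, are in the scene too. What is shaped like the dauber but green or turquoise is not meant.

How it is judged (in metres and radians):
On the way, in this order (a step that is already met when the one before it is completed fails the run):
1. the dauber's felt tip is dipped into the oil pot, at least 20 mm below the rim (z of dauber_tip in the frame of pot between 0 and 0.04 m and horizontal distance between dauber_tip and pot below 0.036 m and angle between pot's own z axis and vertical below 0.2 rad), for 0.1 s.
2. the felt is dabbed on the plunger's bare stem, with the plunger seated (contact force between dauber and plunger above 0.3 N and distance between dauber_tip and stem_mid below 0.026 m and value of joint plunger below 0.006 m), for 0.05 s.
3. the dauber hangs fully down in its stand, let go (distance between dauber_tip and stand below 0.024 m and z of dauber_tip in the frame of stand below 0.016 m and angle between dauber's own z axis and vertical below 0.15 rad and contact force between the fingers and dauber below 0.05 N), for 0.2 s.
At the end, for the whole second after the job is handed in: The plunger is held at least 21 mm out (of 26 mm) by the fingers on its knob or stem (contact force over 2 N); the dauber hangs upright (within 0.15 rad), at rest and fully down in its stand (tip under 16 mm above the bench); the oil pot stands upright on the bench (value of joint plunger above 0.021 m and contact force between the fingers and plunger above 2 N and distance between dauber_tip and stand below 0.024 m and z of dauber_tip in the frame of stand below 0.016 m and angle between each of dauber, pot's own z axis and vertical below 0.15 rad and linear speed of dauber below 0.03 m/s and height (world z) of pot below 0.01 m); the arm keeps its last pose, push and grip.
It fails at once if the oil pot is tipped (angle between pot's own z axis and vertical above 0.5 rad).
It fails at once if a bystander is pushed more than 40 mm from its place (distance of any of mug, spool, wax_block from where it was at the start of the episode above 0.04 m).
It also fails if it takes over 54 s, if anything falls off the work surface, if the arm or the gripper's body presses on something with over 40 N, if the wrist force passes 120 N, or if a joint passes its speed limit or range.

## Working session

There is one attempt and no reset: what is moved stays moved. The work goes in short steps, Python scripts to look and compute and a shell command to move; the robot and the scene stay as the last step left them, time stands still between calls to the robot, and variables do not carry over. Pictures are saved under pics/ and viewed, at most 10 in all, crops included, and the job is handed in when it is done.

```bash
mkdir -p pics; cat > h.py <<'E'
import numpy as np, cv2, pickle
def ray(s,u,v):
    K=s["mtx"];p=cv2.undistortPoints(np.array([[[u,v]]],float),np.array(K,float),np.array([s["k1"],0,0,0],float)) if False else None
    a=np.array([(u-K[0][2])/K[0][0],(v-K[1][2])/K[1][1]]);b=a.copy()
    for _ in range(30): b=a/(1+s["k1"]*(b@b))
    R=np.array(s["R"]);t=np.array(s["t"]);c=-R.T@t;d=R.T@np.array([b[0],b[1],1]);return c,d/np.linalg.norm(d)
def plane(s,u,v,z):
    c,d=ray(s,u,v);return c+d*(z-c[2])/d[2]
def proj(s,X):
    x=np.array(s["R"])@np.array(X,float)+np.array(s["t"]);b=x[:2]/x[2];b=b*(1+s["k1"]*(b@b));K=s["mtx"]
    return np.array([K[0][0]*b[0]+K[0][2],K[1][1]*b[1]+K[1][2]])
def tri(L):
    A=0;B=0
    for s,u,v in L:
        c,d=ray(s,u,v);P=np.eye(3)-np.outer(d,d);A=A+P;B=B+P@c
    return np.linalg.solve(A,B)
def save(s,n): cv2.imwrite(n,np.array(s["img"])[:,:,::-1])
E
python3 - <<'E'
from bench import status,eyes,r
from h import *
S={n:eyes.snapshot(n) for n in("scene","top","wrist")}
pickle.dump(S,open("s0.pkl","wb"))
for n in("scene","top"):
    save(S[n],f"pics/{n}0.png"); s=S[n]; print(n,-np.array(s["R"]).T@np.array(s["t"]),np.array(s["mtx"])[0],s["k1"])
print(status.sense()["tool_pos"],status.sense()["tcp_rot"],r.grip_point_offset)
E
```

```text
scene [1109.75471941  329.81667282  878.97990779] [487.16690169   0.         317.24603732] -0.13080279101289313
top [ 346.52822629    5.4050666  1191.90289364] [581.4086667    0.         327.34091832] 0.061805936714897355
[228.34298547 554.38633091 230.46950527] [-1.79916216e+02 -6.80276115e-03  1.57609615e+02] 18.700000000000003
```

View pics/scene0.png

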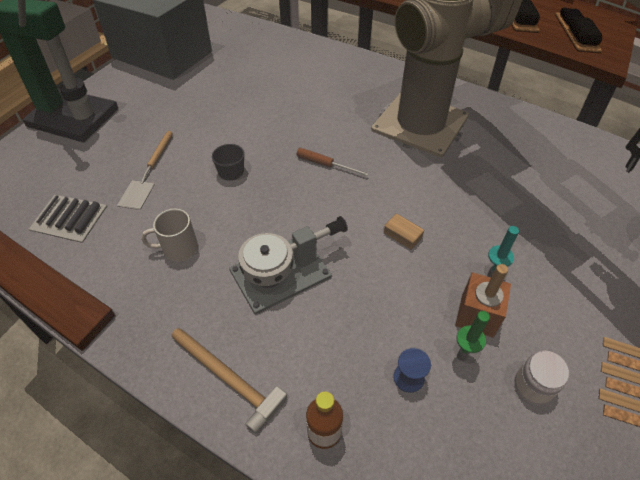

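View pics/top0.png

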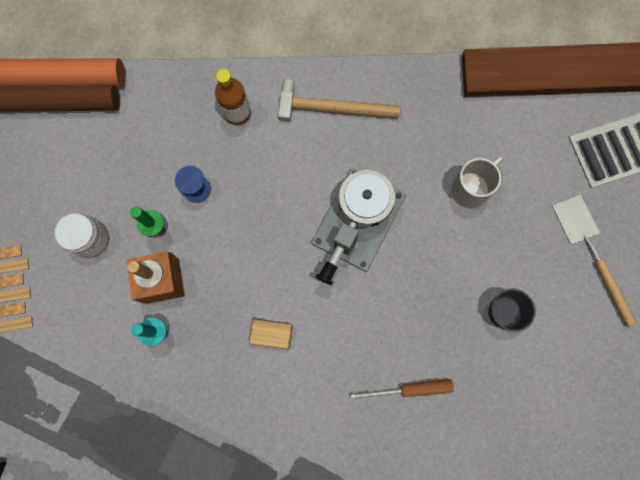

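The pictures show:
- **Oil pot:** dark cup at top (512,310), scene (229,161). The white mug with the handle is at top (478,183).
- **Turntable:** disc at top (367,195), housing (345,237), black knob (326,271).
- **Dauber candidates:** wooden handle with steel collar in the wooden block at top (148,273), scene (490,293); green at top (150,222); turquoise at top (151,331). The wooden one fits: it is in the stand and is neither green nor turquoise.

Next I'll measure and confirm with one enlarged crop.

```bash
python3 - <<'E'
from h import *
S=pickle.load(open("s0.pkl","rb"));T=S["top"];C=S["scene"]
def blob(s,box,f):
    x0,y0,x1,y1=box;im=np.array(s["img"])[y0:y1,x0:x1].astype(int);m=f(im).astype(np.uint8)
    n,l,st,c=cv2.connectedComponentsWithStats(m);i=1+np.argmax(st[1:,4]);cn=max(cv2.findContours((l==i).astype(np.uint8),0,2)[0],key=len)
    e=cv2.fitEllipse(cn);return np.array(c[i])+[x0,y0],np.array(e[0])+[x0,y0],e[1],st[i]
dark=lambda t:(lambda im:im.max(2)<t)
p=blob(T,(480,280,545,340),dark(75));print("pot top",p,plane(T,*p[1],60))
k=blob(T,(305,250,345,290),dark(50));print("knob",k,plane(T,*k[0],75))
kc=blob(C,(322,210,355,240),dark(55));print("knob sc",kc,"tri",tri([(T,*k[0]),(C,*kc[0])]))
d=blob(T,(335,165,400,225),lambda im:(im.min(2)>140));print("disc",d,plane(T,*d[1],112))
col=blob(T,(130,255,168,290),lambda im:(im.min(2)>110)&(im.max(2)-im.min(2)<40));print("collar",col,plane(T,*col[1],91))
# assemble crop
im=np.array(T["img"])[:,:,::-1]
a=cv2.resize(im[215:345,100:200],(400,520),interpolation=2);b=cv2.resize(im[160:290,300:400],(400,520),interpolation=2)
cv2.imwrite("pics/crop1.png",np.hstack([a,b]))
im=np.array(C["img"])[:,:,::-1]
a=cv2.resize(im[220:370,440:540],(400,600),interpolation=2);b=cv2.resize(im[200:350,270:370],(400,600),interpolation=2)
cv2.imwrite("pics/crop2.png",np.hstack([a,b]))
E
```

```text
pot top (array([514.09346734, 309.71457286]), array([510.7349205 , 310.36944771]), (39.594886779785156, 47.03187561035156), array([  7,  10,  48,  41, 995], dtype=int32)) [ 439.509763   -335.94224266   60.        ]
knob (array([326.45945946, 272.93822394]), array([326.34430313, 273.28884697]), (15.49333381652832, 22.42946434020996), array([ 11,  12,  21,  23, 259], dtype=int32)) [517.17866997  16.72554591  75.        ]
knob sc (array([337.27040816, 225.79081633]), array([337.26683331, 226.0633049 ]), (13.893806457519531, 19.23269271850586), array([  5,   7,  20,  18, 196], dtype=int32)) tri [517.01318776  16.43688725  76.89289896]
disc (array([369.79121292, 192.18137439]), array([369.56176376, 192.25906754]), (52.863983154296875, 67.52877044677734), array([   4,    0,   61,   59, 2663], dtype=int32)) [666.83659793 -69.74955514 112.        ]
collar (array([149.92137592, 274.87960688]), array([148.13245964, 273.47733116]), (24.2014102935791, 27.151304244995117), array([  4,   5,  28,  28, 407], dtype=int32)) [521.32306163 356.89387171  91.        ]
```

View pics/crop1.png

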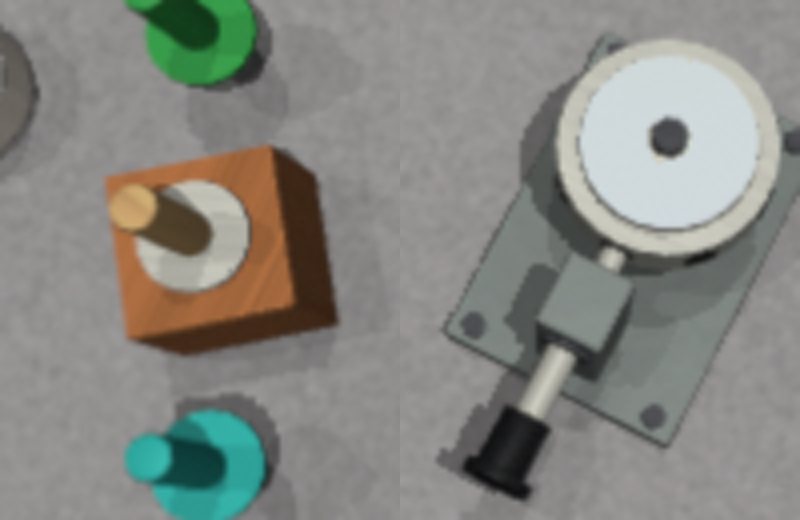

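View pics/crop2.png

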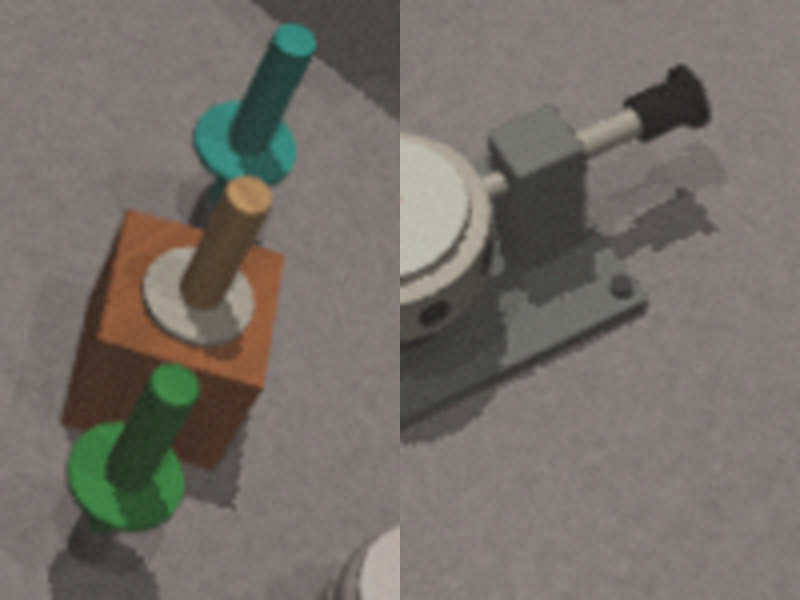

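The crops confirm it: the wooden-handled dauber hangs in the block, with its collar at top px (148,273.5). The plunger axis runs from knob (326,273) past the stem middle (337.2,255.5) to the pin. Next I'll work out positions and move amounts.

```bash
cat >> h.py <<'E'
def delta(X,yaw=None):
    from bench import status
    from scipy.spatial.transform import Rotation as Ro
    s=status.sense();R=Ro.from_euler("xyz",s["tcp_rot"],degrees=True).as_matrix()
    d=R.T@(np.array(X,float)-s["tool_pos"])/10
    rv=np.zeros(3)
    if yaw is not None: rv=Ro.from_matrix(R.T@Ro.from_euler("xyz",[180,0,yaw],degrees=True).as_matrix()).as_rotvec()
    print("t",round(s["time"],2),"tcp",np.round(s["tool_pos"],1),np.round(s["tcp_rot"],2),"-> cm",np.round(d,2),"rv",np.round(rv,4),"gap",round(s["finger_gap"],1),"F",np.round(s["ft_force"],1),round(s["grip_force"],1))
E
python3 - <<'E'
from h import *
S=pickle.load(open("s0.pkl","rb"));T=S["top"];C=S["scene"]
q=lambda n,a,b:print(n,np.round(tri([(T,*a),(C,*b)]),1))
q("stem",(337.2,255.5),(322.2,232.5))
q("handle top",(133.2,267),(440+249/4-0,220+195/4))
q("collar",(148.1,273.5),(440+199/4,220+294/4))
for n,a in(("pin",(353,224.5)),("stemhous",(340.75,248)),("knobend",(325,278.75))):print(n,plane(T,*a,75))
print("stand",plane(T,150.1,275.5,85),"pot",plane(T,513.4,310.4,60),"handle",plane(T,133.2,267,175))
print("disc r?",plane(T,367,196.75,105))
delta((521,357,230),152.7)
E
```

```text
stem [550.1  -3.5  76.8]
handle top [520.9 357.6 171.2]
collar [521.7 357.6  88.7]
pin [612.58282364 -37.4964373   75.        ]
stemhous [565.88456862 -12.2003892   75.        ]
knobend [505.86993435  19.77308352  75.        ]
stand [518.26577592 354.89798771  85.        ] pot [ 439.36828368 -340.98099054   60.        ] handle [520.16426284 356.71429315 175.        ]
disc r? [660.00684831 -64.98325158 105.        ]
t 0.15 tcp [228.3 554.4 230.5] [-1.7992e+02 -1.0000e-02  1.5761e+02] -> cm [-34.58  -7.1    0.05] rv [-0.0015 -0.0001  0.0857] gap 85.5 F [0.4 0.1 0.2] 0.0
```

```bash
python3 -m handwheel '{"series": [[[-5,-1,0,0,0,0.1,1],[-11,-2.3,0,0,0,0.1,1],[-17,-3.5,0,0,0,0.1,1],[-23,-4.7,0,0,0,0.1,1],[-29,-6,0,0,0,0.1,1],[-33,-6.8,0,0,0,0.1,1],[-34.6,-7.1,0,0,0,0.103,1],[-34.6,-7.1,0,0,0,0.103,1],[-34.6,-7.1,0,0,0,0.103,1]]]}' 60
python3 - <<'E'
from h import *
from bench import eyes
s=eyes.snapshot("wrist");save(s,"pics/w1.png");pickle.dump(s,open("w1.pkl","wb"))
for X in((521,357,175),(521,357,91),(519,355,85)):print(proj(s,X))
delta((520.7,357,126),151.7)
E
```

```text
time: 1.27
tool_pos: [520.2, 358.4, 231.1]
tcp_rot: [-180.0, -0.0, 151.8]
ft_force: [0.5, 0.1, 0.2]
finger_gap: 85.5
grip_force: 0.0
[317.36404344 261.80790065]
[317.82021378 218.98704804]
[314.29253517 215.77154011]
t 1.32 tcp [520.2 358.5 231.3] [ 1.8000e+02 -3.0000e-02  1.5181e+02] -> cm [-0.13 -0.11 10.53] rv [ 0.     -0.0005  0.0019] gap 85.4 F [-0.4 -0.3  0.1] 0.0
```

View pics/w1.png

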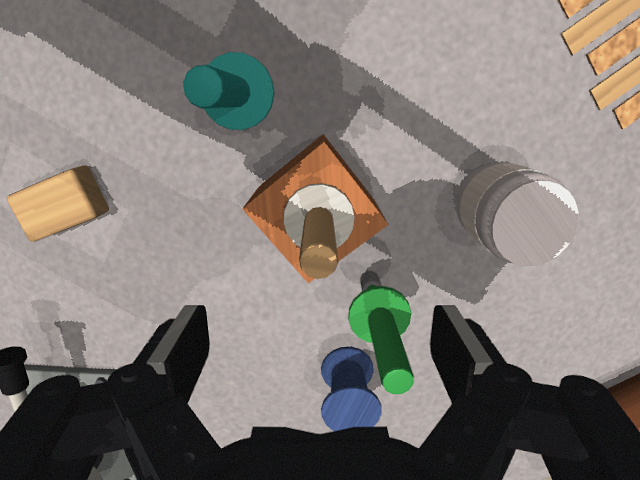

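The wrist view shows the wooden handle top at (319,260), within 2 px of my estimate, with the fingers clear of the green one. I'll descend, grip and lift.

```bash
python3 -m handwheel '{"series": [[[-0.1,-0.1,4,0,0,0,1],[-0.1,-0.1,8,0,0,0,1],[-0.1,-0.1,10.2,0,0,0,1],[-0.1,-0.1,10.5,0,0,0,1],[-0.1,-0.1,10.5,0,0,0,1],[-0.1,-0.1,10.5,0,0,0,0],[-0.1,-0.1,10.5,0,0,0,0],[-0.1,-0.1,10.5,0,0,0,0],[-0.1,-0.1,10.5,0,0,0,0],[-0.1,-0.1,10.5,0,0,0,0],[-0.1,-0.1,10.5,0,0,0,0],[-0.1,-0.1,10.5,0,0,0,0]]]}' 60
python3 -c "
from h import *
delta((520.7,357,126),151.7)"
```

```text
time: 2.82
tool_pos: [522.1, 356.1, 126.8]
tcp_rot: [180.0, 0.0, 151.7]
ft_force: [-0.3, -0.6, 4.5]
finger_gap: 20.3
grip_force: 58.4
t 2.83 tcp [522.1 356.1 126.8] [1.7997e+02 3.0000e-02 1.5171e+02] -> cm [0.17 0.02 0.08] rv [0.0006 0.0005 0.0001] gap 20.3 F [-0.3 -0.6  4.5] 58.4
```

```bash
python3 -m handwheel '{"series": [[[0,0,-1,0,0,0,0],[0,0,-4,0,0,0,0],[0,0,-8,0,0,0,0],[0,0,-11,0,0,0,0],[0,0,-12.6,0,0,0,0],[0,0,-13,0,0,0,0],[0,0,-13,0,0,0,0]]]}' 60
python3 - <<'E'
from h import *
from bench import eyes
S={n:eyes.snapshot(n) for n in("scene","wrist")};pickle.dump(S,open("s1.pkl","wb"))
a=np.array(S["scene"]["img"])[120:360,400:600];b=np.array(S["wrist"]["img"])[100:480,160:480]
cv2.imwrite("pics/lift.png",np.hstack([cv2.resize(a,(400,480)),cv2.resize(b,(400,480))])[:,:,::-1])
delta((439.4,-341,257),151.7)
E
```

```text
time: 3.7
tool_pos: [521.4, 355.7, 255.0]
tcp_rot: [-179.9, -0.1, 151.7]
ft_force: [-0.4, 0.2, -0.7]
finger_gap: 20.8
grip_force: 58.6
t 3.8 tcp [521.1 355.6 254.4] [-1.7986e+02 -9.0000e-02  1.5171e+02] -> cm [-25.82 -65.21  -0.15] rv [-0.0024 -0.0015  0.0001] gap 20.3 F [-0.7 -0.1 -0.9] 58.6
```

View pics/lift.png

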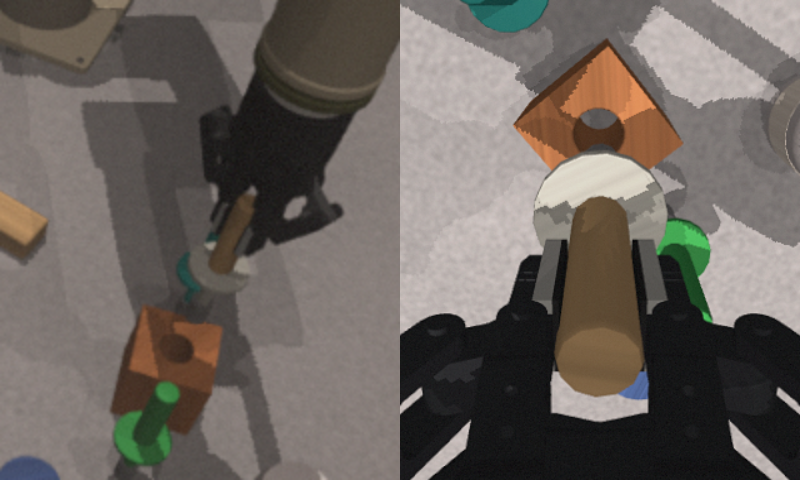

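The dauber hangs upright in the grip and the stand's hole is visible at scene px (488,294). Next, over to the pot.

```bash
python3 -m handwheel '{"series": [[[-1,-2.6,0,0,0,0,0],[-3.1,-7.8,0,0,0,0,0],[-5.2,-13,0,0,0,0,0],[-7.2,-18.3,0,0,0,0,0],[-9.3,-23.5,0,0,0,0,0],[-11.4,-28.7,0,0,0,0,0],[-13.4,-33.9,0,0,0,0,0],[-15.5,-39.1,0,0,0,0,0],[-17.5,-44.3,0,0,0,0,0],[-19.6,-49.6,0,0,0,0,0],[-21.7,-54.8,0,0,0,0,0],[-23.5,-59.3,0,0,0,0,0]]]}' 60
python3 - <<'E'
from h import *
S=pickle.load(open("s1.pkl","rb"))
print("hole",plane(S["scene"],488.5,294,85),plane(S["wrist"],319.4,202.9,85))
delta((439.4,-341,257),151.7)
E
```

```text
time: 5.3
tool_pos: [446.6, -279.3, 255.1]
tcp_rot: [180.0, -0.1, 151.7]
ft_force: [0.6, 0.1, 0.1]
finger_gap: 21.0
grip_force: 58.8
hole [521.31053149 355.83175226  85.        ] [517.75687039 357.51368408  85.        ]
t 5.3 tcp [ 446.6 -279.3  255.1] [ 1.7999e+02 -1.0000e-01  1.5166e+02] -> cm [-2.29 -5.77 -0.2 ] rv [ 0.0002 -0.0017 -0.0007] gap 21.0 F [0.6 0.1 0.1] 58.8
```

```bash
python3 -m handwheel '{"series": [[[-1.6,-4,0,0,0,0,0],[-2.3,-5.8,0,0,0,0,0],[-2.3,-5.8,0,0,0,0,0],[-2.3,-5.8,0,0,0,0,0],[-2.3,-5.8,3,0,0,0,0],[-2.3,-5.8,6,0,0,0,0]]]}' 60
python3 - <<'E'
from h import *
from bench import eyes
s=eyes.snapshot("top");S=eyes.snapshot("scene")
a=np.array(s["img"])[240:360,460:580];b=np.array(S["img"])[60:240,160:340]
cv2.imwrite("pics/pot.png",np.hstack([cv2.resize(a,(400,400)),cv2.resize(b,(400,400))])[:,:,::-1])
delta((439.4,-341,137),151.7)
E
```

```text
time: 6.05
tool_pos: [441.3, -338.3, 196.2]
tcp_rot: [-180.0, 0.1, 151.8]
ft_force: [-0.6, 0.4, -0.2]
finger_gap: 20.8
grip_force: 58.8
t 6.15 tcp [ 439.2 -336.5  192.4] [179.89  -0.37 151.81] -> cm [-0.27 -0.4   5.54] rv [ 0.002  -0.0064  0.0019] gap 20.8 F [-1.3 -0.2 -0.9] 58.8
```

View pics/pot.png

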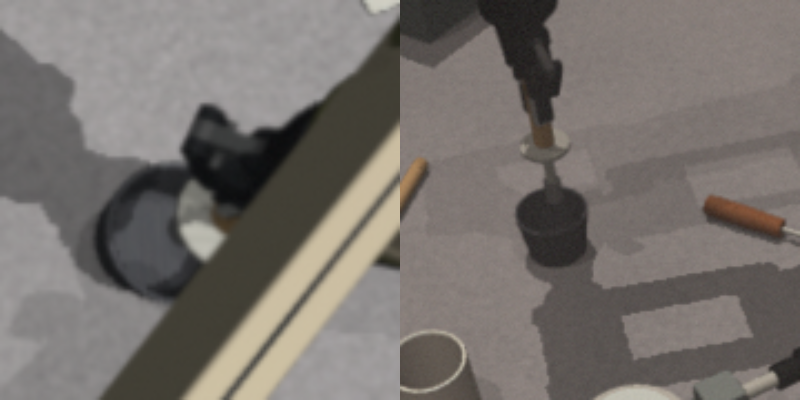

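The dauber is over the middle of the pot: the felt is at scene-crop (552,190), within the rim ellipse spanning columns 517–588. I'll dip.

```bash
python3 -m handwheel '{"series": [[[-0.2,-0.3,2.5,0,0,0,0],[-0.2,-0.3,4.8,0,0,0,0],[-0.2,-0.3,5.6,0,0,0,0],[-0.2,-0.3,5.6,0,0,0,0],[-0.2,-0.3,5.6,0,0,0,0],[-0.2,-0.3,5.6,0,0,0,0]]]}' 60
python3 -c "
from h import *
delta((550.5,-3.5,257),151.7)"
```

```text
time: 6.9
tool_pos: [441.3, -343.6, 141.6]
tcp_rot: [-180.0, 0.1, 151.7]
ft_force: [0.7, -0.3, -0.9]
finger_gap: 20.7
grip_force: 58.8
t 6.9 tcp [ 441.3 -343.6  141.6] [-1.7997e+02  1.0000e-01  1.5171e+02] -> cm [  6.48  35.11 -11.57] rv [-0.0005  0.0018  0.0002] gap 20.7 F [ 0.7 -0.3 -0.9] 58.8
```

```bash
python3 -m handwheel '{"series": [[[0,0,-4,0,0,0,0],[0,0,-9,0,0,0,0],[0.3,2,-11.6,0,0,0,0],[1.3,7,-11.6,0,0,0,0],[2.3,12.5,-11.6,0,0,0,0],[3.3,18,-11.6,0,0,0,0],[4.3,23.5,-11.6,0,0,0,0],[5.3,29,-11.6,0,0,0,0],[6.2,33.5,-11.6,0,0,0,0],[6.5,35.1,-11.6,0,0,0,0],[6.5,35.1,-10.6,0,0,0,0],[6.5,35.1,-9,0,0,0,0]]]}' 60
python3 - <<'E'
from h import *
from bench import eyes
s=eyes.snapshot("wrist");S=eyes.snapshot("scene");pickle.dump((s,S),open("s2.pkl","wb"))
a=np.array(s["img"])[100:480,160:480];b=np.array(S["img"])[160:280,250:350]
cv2.imwrite("pics/stem.png",np.hstack([cv2.resize(a,(400,480)),cv2.resize(b,(400,480),interpolation=2)])[:,:,::-1])
delta((550.5,-3.5,200),151.7)
print(proj(S,(550.5,-3.5,83)),proj(S,(550.5,-3.5,118)),proj(S,(550.5,-3.5,193)))
E
```

```text
time: 8.4
tool_pos: [550.0, -4.5, 229.8]
tcp_rot: [-180.0, 0.1, 151.7]
ft_force: [0.3, 0.2, 0.1]
finger_gap: 20.7
grip_force: 58.9
t 8.5 tcp [548.1  -4.5 227. ] [-179.88   -0.25  151.6 ] -> cm [-0.17  0.21  2.69] rv [-0.0022 -0.0043 -0.0017] gap 20.8 F [-0.5 -0.3 -1.4] 58.9
[321.41599579 230.67679899] [321.43441543 219.89204525] [321.47535172 194.7033394 ]
```

View pics/stem.png

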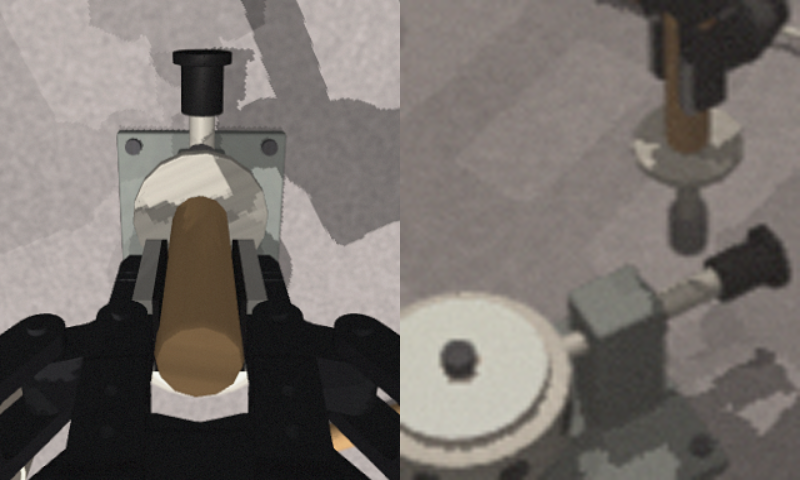

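The felt tip is at scene-crop (688,252), straight above the stem's middle at (690,290); the wrist view shows the same alignment. I'll lower gently.

```bash
python3 -m handwheel '{"series": [[[0,0.1,1,0,0,0,0],[0,0.1,1.8,0,0,0,0],[0,0.1,2.1,0,0,0,0],[0,0.1,2.3,0,0,0,0],[0,0.1,2.4,0,0,0,0],[0,0.1,2.4,0,0,0,0]]]}' 60
python3 -c "
from h import *
delta((550.5,-3.5,200),151.7)"
```

```text
time: 9.25
tool_pos: [550.5, -2.3, 206.5]
tcp_rot: [180.0, 0.0, 151.7]
ft_force: [0.3, 0.5, -0.7]
finger_gap: 20.8
grip_force: 58.9
t 9.25 tcp [550.5  -2.3 206.5] [1.7999e+02 2.0000e-02 1.5171e+02] -> cm [-0.05 -0.1   0.65] rv [0.0001 0.0003 0.0002] gap 20.8 F [ 0.3  0.5 -0.7] 58.9
```

```bash
python3 -m handwheel '{"series": [[[0,-0.1,0.2,0,0,0,0],[0,-0.1,0.4,0,0,0,0],[0,-0.1,0.6,0,0,0,0],[0,-0.1,0.7,0,0,0,0],[0,-0.1,0.7,0,0,0,0],[0,-0.1,0.7,0,0,0,0]]]}' 60
python3 -c "
from h import *
delta((550.5,-3.5,200),151.7)"
```

```text
time: 10.0
tool_pos: [550.0, -3.3, 199.5]
tcp_rot: [180.0, 0.0, 151.7]
ft_force: [-1.1, -0.4, 1.5]
finger_gap: 20.7
grip_force: 59.0
t 10.0 tcp [550.   -3.3 199.5] [1.8000e+02 1.0000e-02 1.5171e+02] -> cm [-0.06  0.01 -0.05] rv [0.     0.0003 0.0001] gap 20.7 F [-1.1 -0.4  1.5] 59.0
```

```bash
python3 -m handwheel '{"series": [[[0,0,0.1,0,0,0,0],[0,0,0.2,0,0,0,0],[0,0,0.2,0,0,0,0],[0,0,0.2,0,0,0,0]]]}' 60
python3 -c "
from h import *
delta((522.1,356.1,257),151.7)"
```

```text
time: 10.5
tool_pos: [550.6, -3.5, 199.2]
tcp_rot: [180.0, 0.1, 151.7]
ft_force: [-3.0, -1.0, 11.2]
finger_gap: 20.5
grip_force: 60.1
t 10.5 tcp [550.6  -3.5 199.2] [1.7996e+02 1.3000e-01 1.5170e+02] -> cm [19.55 30.31 -5.81] rv [ 0.0007  0.0023 -0.    ] gap 20.5 F [-3.  -1.  11.2] 60.1
```

Contact is clear at 11 N. Now back to the stand.

```bash
python3 -m handwheel '{"series": [[[0,0,-2,0,0,0,0],[0,0,-5,0,0,0,0],[1.5,2.3,-5.8,0,0,0,0],[4.5,7,-5.8,0,0,0,0],[7.5,11.6,-5.8,0,0,0,0],[10.5,16.3,-5.8,0,0,0,0],[13.5,21,-5.8,0,0,0,0],[16.5,25.6,-5.8,0,0,0,0],[18.7,29,-5.8,0,0,0,0],[19.5,30.3,-5.8,0,0,0,0],[19.5,30.3,-5.8,0,0,0,0],[19.5,30.3,-5.8,0,0,0,0]]]}' 60
python3 - <<'E'
from h import *
from bench import eyes
s=eyes.snapshot("wrist");S=eyes.snapshot("scene")
a=np.array(s["img"])[100:480,160:480];b=np.array(S["img"])[180:350,430:560]
cv2.imwrite("pics/ret.png",np.hstack([cv2.resize(a,(400,480)),cv2.resize(b,(400,520),interpolation=2)[:480]])[:,:,::-1])
delta((521,356,127),151.7)
E
```

```text
time: 12.0
tool_pos: [522.2, 354.7, 255.4]
tcp_rot: [-180.0, 0.0, 151.6]
ft_force: [0.5, -1.2, -1.4]
finger_gap: 20.6
grip_force: 58.9
t 12.1 tcp [522.4 354.6 255.6] [-1.8000e+02  2.0000e-02  1.5161e+02] -> cm [ 0.19  0.06 12.86] rv [-0.      0.0003 -0.0016] gap 20.9 F [ 0.9 -0.4 -1.4] 58.9
```

View pics/ret.png

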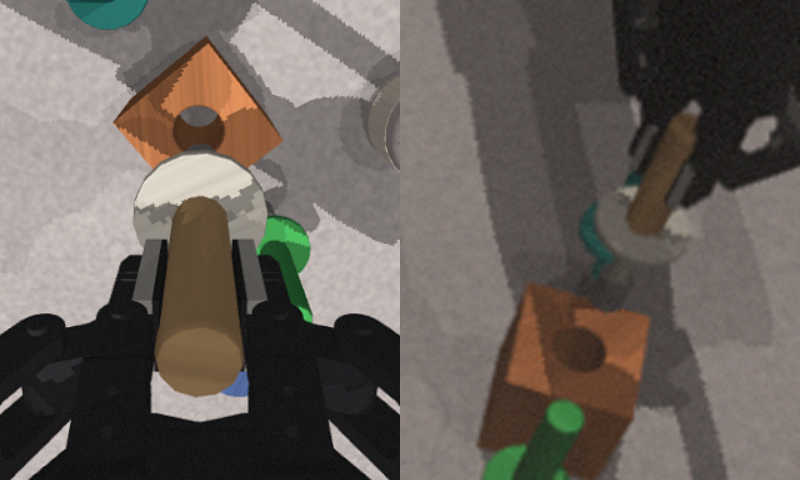

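The dauber sits in the grip exactly as after the first lift, and the hole is clear below it (wrist-crop (199,130)). I'll lower it.

```bash
python3 -m handwheel '{"series": [[[0.2,0.05,2,0,0,0,0],[0.2,0.05,4,0,0,0,0],[0.2,0.05,5,0,0,0,0],[0.2,0.05,6,0,0,0,0],[0.2,0.05,7,0,0,0,0],[0.2,0.05,8,0,0,0,0],[0.2,0.05,9,0,0,0,0],[0.2,0.05,9,0,0,0,0]]]}' 60
python3 -c "
from h import *
delta((521,356,127),151.7)"
```

```text
time: 13.1
tool_pos: [519.7, 357.0, 164.0]
tcp_rot: [-179.9, -0.1, 151.7]
ft_force: [-0.7, -0.7, -0.6]
finger_gap: 20.5
grip_force: 58.9
t 13.1 tcp [519.7 357.  164. ] [-1.7991e+02 -6.0000e-02  1.5171e+02] -> cm [-0.17 -0.02  3.7 ] rv [-0.0016 -0.001   0.0002] gap 20.5 F [-0.7 -0.7 -0.6] 58.9
```

```bash
python3 -m handwheel '{"series": [[[-0.1,0,1,0,0,0,0],[-0.1,0,2,0,0,0,0],[-0.1,0,3,0,0,0,0],[-0.1,0,3.4,0,0,0,0],[-0.1,0,3.6,0,0,0,0],[-0.1,0,3.6,0,0,0,0]]]}' 60
python3 -c "
from h import *
delta((521,356,126),151.7)"
```

```text
time: 13.85
tool_pos: [521.2, 357.0, 129.4]
tcp_rot: [180.0, 0.0, 151.7]
ft_force: [0.1, 0.6, -1.3]
finger_gap: 20.5
grip_force: 58.9
t 13.85 tcp [521.2 357.  129.4] [1.7999e+02 1.0000e-02 1.5171e+02] -> cm [-0.03 -0.1   0.34] rv [0.0001 0.0001 0.0002] gap 20.5 F [ 0.1  0.6 -1.3] 58.9
```

```bash
python3 -m handwheel '{"series": [[[0,0,0.2,0,0,0,0],[0,0,0.3,0,0,0,0],[0,0,0.3,0,0,0,0],[0,0,0.3,0,0,0,0.4],[0,0,0.3,0,0,0,1],[0,0,0.3,0,0,0,1],[0,0,0.3,0,0,0,1],[0,0,0.3,0,0,0,1],[0,0,-2,0,0,0,1],[0,0,-6,0,0,0,1],[0,0,-10,0,0,0,1],[0,0,-10,0,0,0,1]]]}' 60
python3 - <<'E'
from h import *
from bench import eyes
s=eyes.snapshot("wrist");S=eyes.snapshot("scene");pickle.dump((s,S),open("s3.pkl","wb"))
a=np.array(s["img"])[100:480,160:480];b=np.array(S["img"])[220:370,440:540]
cv2.imwrite("pics/down.png",np.hstack([cv2.resize(a,(400,480)),cv2.resize(b,(400,600),interpolation=2)[:480]])[:,:,::-1])
delta((519.7,13.1,227),151.7)
E
```

```text
time: 15.35
tool_pos: [523.3, 358.1, 234.5]
tcp_rot: [179.6, 0.2, 151.7]
ft_force: [0.9, 0.1, -0.1]
finger_gap: 85.5
grip_force: 0.0
t 15.45 tcp [521.4 357.  229.7] [1.7995e+02 3.0000e-02 1.5171e+02] -> cm [-16.15 -30.36   0.25] rv [0.0009 0.0006 0.0001] gap 85.5 F [-0.1  0.  -0.8] 0.0
```

View pics/down.png

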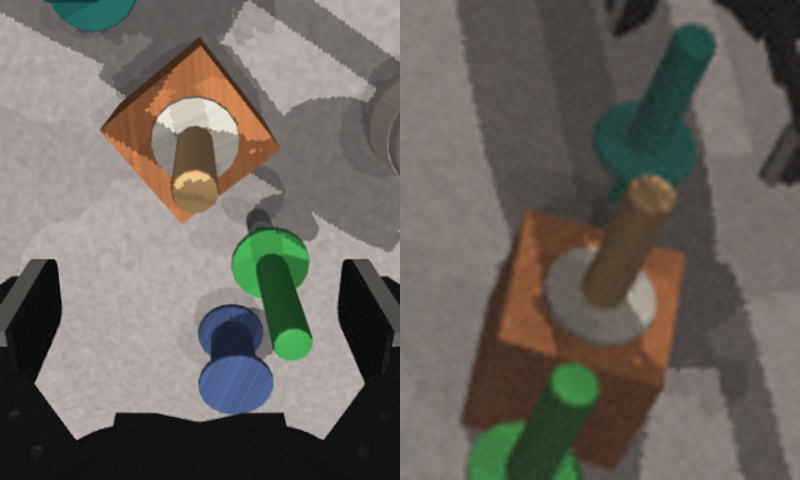

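The dauber is fully down: its collar lies flat on the block and it looks the same as at the start. On to the knob.

```bash
python3 -m handwheel '{"series": [[[-2,-3.8,0,0,0,0,1],[-4.7,-9,0,0,0,0,1],[-7.5,-14,0,0,0,0,1],[-10.2,-19.2,0,0,0,0,1],[-13,-24.4,0,0,0,0,1],[-15.2,-28.6,0,0,0,0,1],[-16.1,-30.4,0,0,0,0,1],[-16.1,-30.4,0,0,0,0,1],[-16.1,-30.4,0,0,0,0,1]]]}' 60
python3 - <<'E'
from h import *
from bench import eyes
s=pickle.load(open("s2.pkl","rb"))[0];print("knob/stem edge",plane(s,321.6,191,86),"flange end",plane(s,321.6,139.6,92))
w=eyes.snapshot("wrist");im=np.array(w["img"]).astype(int)
e=np.array([.88,-.475,0]);n=np.array([.475,.88,0]);K=np.array([519.7,13.1,0])
# brightness profiles: across stem (x=+35) at z75, along the axis at knob top
row=lambda P:[int(im[int(round(v)),int(round(u))].mean()) for u,v in [proj(w,p) for p in P]]
print("proj",proj(w,K+[0,0,75]),proj(w,K+35*e+[0,0,75]))
print("across stem -20..20 step2",row([K+28*e+k*n+[0,0,75] for k in range(-20,21,2)]))
print("across knob",row([K+k*n+[0,0,75] for k in range(-24,25,2)]))
print("along top z88 -34..30",row([K+k*e+[0,0,88] for k in range(-34,31,2)]))
delta((519.7,13.1,56),151.7)
E
```

```text
time: 16.58
tool_pos: [518.3, 13.5, 228.2]
tcp_rot: [-180.0, -0.1, 151.7]
ft_force: [0.2, 0.3, 0.7]
finger_gap: 85.3
grip_force: 0.0
knob/stem edge [534.18614858   6.18172433  86.        ] flange end [500.70615353  24.11152745  92.        ]
proj [319.36662574 214.63632738] [319.29178805 256.41589636]
across stem -20..20 step2 [130, 113, 111, 113, 114, 114, 115, 93, 105, 114, 120, 119, 113, 104, 89, 74, 74, 91, 91, 91, 95]
across knob [156, 155, 150, 150, 147, 151, 73, 24, 30, 25, 35, 39, 39, 37, 34, 33, 24, 25, 14, 72, 111, 110, 105, 106, 102]
along top z88 -34..30 [139, 139, 144, 145, 139, 6, 8, 5, 45, 44, 41, 38, 41, 42, 41, 44, 39, 23, 24, 24, 22, 27, 18, 20, 23, 21, 124, 123, 123, 122, 195, 196, 200]
t 16.62 tcp [518.5  13.8 228.5] [-1.7999e+02 -8.0000e-02  1.5175e+02] -> cm [-0.17  0.   17.25] rv [-0.0003 -0.0014  0.0009] gap 85.4 F [-0.7  0.   0.8] 0.0
```

The knob is centred under the fingers within about 1 mm. I'll descend and grip.

```bash
python3 -m handwheel '{"series": [[[-0.1,0,5,0,0,0,1],[-0.1,0,10,0,0,0,1],[-0.1,0,14,0,0,0,1],[-0.1,0,16.5,0,0,0,1],[-0.1,0,17.2,0,0,0,1],[-0.1,0,17.2,0,0,0,1],[-0.1,0,17.2,0,0,0,0],[-0.1,0,17.2,0,0,0,0],[-0.1,0,17.2,0,0,0,0],[-0.1,0,17.2,0,0,0,0],[-0.1,0,17.2,0,0,0,0],[-0.1,0,17.2,0,0,0,0]]]}' 80
python3 -c "
from h import *
delta((519.7-.88*26,13.1+.475*26,56),151.7)"
```

```text
time: 18.12
tool_pos: [520.6, 13.1, 58.3]
tcp_rot: [179.9, 0.1, 151.7]
ft_force: [0.1, 5.1, 5.7]
finger_gap: 23.5
grip_force: 78.3
t 18.12 tcp [520.6  13.1  58.3] [1.7989e+02 6.0000e-02 1.5171e+02] -> cm [ 2.68 -0.04  0.23] rv [0.0019 0.0011 0.0002] gap 23.5 F [0.1 5.1 5.7] 78.3
```

```bash
python3 -m handwheel '{"series": [[[0.3,0,0,0,0,0,0],[0.6,0,0,0,0,0,0],[1,0,0,0,0,0,0],[1.4,0,0,0,0,0,0],[1.8,0,0,0,0,0,0],[2.1,0,0,0,0,0,0],[2.4,0,0,0,0,0,0],[2.5,0,0,0,0,0,0],[2.5,0,0,0,0,0,0],[2.5,0,0,0,0,0,0]]]}' 80
python3 - <<'E'
from h import *
from bench import eyes
delta((519.7-.88*26,13.1+.475*26,56),151.7)
S=pickle.load(open("s0.pkl","rb"))
e=np.array([.88,-.475,0]);K=np.array([519.7,13.1,0])
for n,z in(("scene",83),("top",83)):
    w=eyes.snapshot(n)
    for s in(S[n],w):
        im=np.array(s["img"]).astype(int)
        print(n,[int(im[int(round(v)),int(round(u))].mean()) for u,v in [proj(s,K+k*e+[0,0,z]) for k in range(-60,66,3)]])
E
```

```text
time: 19.38
tool_pos: [500.8, 23.9, 58.4]
tcp_rot: [179.8, 0.4, 151.7]
ft_force: [14.0, 0.9, -5.1]
finger_gap: 23.3
grip_force: 78.7
t 19.38 tcp [500.8  23.9  58.4] [179.84   0.36 151.69] -> cm [ 0.42 -0.05  0.24] rv [ 0.0028  0.0062 -0.0002] gap 23.3 F [14.   0.9 -5.1] 78.7
scene [128, 130, 126, 128, 127, 123, 125, 123, 122, 126, 127, 123, 96, 57, 47, 38, 47, 50, 41, 42, 44, 49, 49, 50, 44, 49, 138, 157, 161, 158, 157, 154, 160, 155, 159, 157, 158, 152, 134, 113, 112, 113]
scene [65, 49, 45, 47, 61, 46, 36, 37, 33, 41, 38, 36, 32, 40, 32, 30, 39, 35, 40, 86, 96, 94, 97, 104, 143, 166, 164, 167, 166, 166, 166, 161, 168, 169, 166, 166, 139, 163, 139, 121, 119, 120]
top [148, 150, 149, 143, 129, 127, 130, 129, 130, 129, 127, 120, 65, 25, 41, 36, 41, 41, 39, 39, 41, 37, 36, 37, 33, 60, 174, 196, 197, 191, 195, 196, 193, 193, 196, 193, 194, 188, 105, 57, 86, 138]
top [135, 135, 134, 73, 56, 74, 66, 67, 69, 71, 80, 116, 86, 89, 106, 112, 122, 126, 133, 140, 144, 146, 152, 156, 157, 162, 164, 167, 169, 171, 175, 177, 181, 185, 189, 189, 193, 194, 193, 191, 190, 186]
```

The knob follows the fingers: TCP moved 22.5 mm, and the stem edge moved about 22 mm in the scene view. I'll pull on to the stop.

```bash
python3 -m handwheel '{"series": [[[0.2,0,0,0,0,0,0],[0.35,0,0,0,0,0,0],[0.45,0,0,0,0,0,0],[0.5,0,0,0,0,0,0],[0.5,0,0,0,0,0,0],[0.5,0,0,0,0,0,0],[0.5,0,0,0,0,0,0],[0.5,0,0,0,0,0,0]]]}' 80
python3 - <<'E'
from h import *
from bench import eyes
delta((519.7-.88*26,13.1+.475*26,56),151.7)
e=np.array([.88,-.475,0]);K=np.array([519.7,13.1,0])
s=eyes.snapshot("scene");im=np.array(s["img"]).astype(int)
print([int(im[int(round(v)),int(round(u))].mean()) for u,v in [proj(s,K+k*e+[0,0,83]) for k in range(-30,31,2)]])
E
```

```text
time: 20.48
tool_pos: [497.7, 25.6, 58.5]
tcp_rot: [179.8, 0.5, 151.7]
ft_force: [21.5, -3.6, -12.7]
finger_gap: 23.6
grip_force: 79.1
t 20.48 tcp [497.7  25.6  58.5] [179.81   0.53 151.67] -> cm [ 0.08 -0.06  0.25] rv [ 0.0034  0.0093 -0.0005] gap 23.6 F [ 21.5  -3.6 -12.7] 79.1
[35, 35, 37, 32, 31, 36, 36, 38, 37, 36, 45, 63, 89, 91, 94, 94, 96, 106, 141, 166, 166, 165, 168, 167, 162, 165, 165, 163, 168, 164, 168]
```

TCP has travelled 26 mm, and the force has jumped to about 20 N, above the spring's 12.5 N, so the plunger is at its stop. The stem edge in the picture agrees. Handing in.

```bash
python3 -c "
from bench import r
print(r.hand_in())"
```

```text
the job is handed in; nothing more can be done
None
```

The job is handed in, verdict not shown: the felt was dipped in the oil pot and dabbed on the seated stem, the dauber is fully down in its stand, and the knob is gripped and held at its stop, about 26 mm out.

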